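# Set the polariser ring by its lever and press the reading key

### The job

On the polarised-light viewer, push the upright tab of the ring's lever around its arc until the lever's flat arm lies midway between the two cheeks of the fork-shaped index rider on the scale. Then press the round key on the viewer's low side block right down, keep it down for about half a second, and let it come back up. Only push and press with the fingers: do not pinch the lever tab, do not press the key before the ring is set, and leave the rider, the vial standing on the window and everything round the viewer where they are.

Things in the scene. Friction and masses are not known exactly. Their poses are not given: they have to be found in the camera images.
- viewer: Fixed polarised-light viewer. Grey base 200 x 210 mm, top 34 mm above the worktop; white round scale plate (diameter 172 mm, top at 40 mm) and central window plate (diameter 77 mm, top at 45 mm). Low block with the key (top at 24 mm) on its -y side. Origin: centre of the underside, on the ring's upright axis; -x is its front (to the robot, yaw within 0.3 rad), z up.
- ring (a joint): Angle (rad) of the grey ring (diameter 120 mm, top at 52.5 mm) with its lever. At q the lever points along (-cos q, -sin q) of the viewer's frame: 0 = viewer's front, growing anticlockwise from above. Stops at -1.15 and 1.15. Stays where left; friction 0.14 N m (1.5 N at the tab). Always starts below the rider's angle.
- lever_tab (a point): Centre of the upright tab at the lever's end, 96 mm from the turning axis, 72 mm above the worktop. Tab 20 mm in the radial direction, 12 mm thick along the arc including its two rubber pads, top at 92 mm (pads 55 to 89 mm above the worktop). Its x axis points to the turning axis, y across the pads (along the arc).
- lever_mid (a point): Middle of the lever's flat dark steel arm (8 mm wide, 50 to 55 mm above the worktop) where it passes over the scale, 77 mm from the turning axis.
- rider_mid (a point): Point midway between the rider's two cheeks, 77 mm from the turning axis, at the height of the arm. The lever is set when lever_mid lies here.
- rider (a joint): Angle (rad) of the index rider, counted as for the ring. Dark steel fork clipped to the rim of the scale plate: two cheeks 22 x 6 mm, 18 mm gap between them, top at 48 mm, so the lever's arm passes 2 mm above it; outer end 97 mm from the turning axis. Stiffly clamped; must not be shifted.
- key (a joint): Travel (m) of the round spring key: 0 up, 0.006 fully down (about 5 N). Springs back when let go.
- key_top (a point): Centre of the top of the round black key, 30 mm diameter, 40 mm above the worktop when up, standing 7 mm out of its grey round housing (46 mm diameter) on the low side block; it is pressed straight down.
- sample_vial: Small capped sample vial, 22 mm diameter, 39 mm tall, standing loose on the window (its top about 84 mm above the worktop). Origin: centre of its underside. Stays as it is.
- petri_dish: Bystander: loose petri dish, 89 mm diameter, 16 mm tall, left of the viewer. Origin: centre of the underside.
- slide_box: Bystander: loose box of slides 58 x 80 x 24 mm, right of the key. Origin: centre of the underside.
- dropper_a: Bystander: loose dropper bottle, 33 mm diameter, 72 mm tall, behind the viewer. Origin: centre of the underside.
- vial_amber: Bystander: loose capped vial, 22 mm diameter, 33 mm tall, behind the viewer. Origin: centre of the underside.
- forceps: Bystander: loose steel forceps, 12 x 134 x 9 mm, lying in front of the viewer. Origin: centre of the underside.
Things that resemble listed ones, but are neither listed nor needed, are in the scene too. There is more than one size of the sample_vial; the one meant has the size given above.

How it is judged:
By the outcome, as a careful person would: the job done as asked, in the order asked, and still so for the second after the job is handed in, with the robot touching nothing.
It also fails if it takes over 48 s, if anything falls off the work surface, if the arm or the gripper's body presses on something with over 40 N, if the wrist force passes 120 N, or if a joint passes its speed limit or range.

### The arm

A 7-joint arm with a two-finger parallel gripper is mounted at the origin on a cart in front of the work surface, level with it; the furniture and walls round the work are solid. World frame = base frame: x ahead of the robot, y to its left, z up, the work surface at z = 0. Lengths are in m, angles in degrees, forces in N, time in s.
With the tool pointing down it reaches from about 0.4 to 0.85 m from the base axis. Payload 4.5 kg.
Tool frame: the origin (TCP) lies at the very end of the fingers, on their centre line; the grasp point (between the pads) lies 19 mm behind it; x points along the fingers, y is the direction in which the jaws open and shut, and the axes are right-handed (so a half turn about x gives the same grasp; the last joint's range is limited). The gripper opens to 88 mm and grips with 3 to 60 N. Pads are 18 mm wide; open, the fingers measure 123 mm over their backs; the gripper's body (75 mm by 187 mm) begins 45 mm behind the grasp point.
Start: joints at [70.634, 39.483, -11.15, 89.685, 9.013, 51.709, -12.324], TCP at [0.227, -0.582, 0.239] pointing down, gripper open.
Joint ranges: [-172.22, 172.22], [-26.19, 119.32], [-84.43, 86.54], [7.71, 146.69], [-57.33, 237.33], [2.42, 119.75], [-152.13, 152.13]. Speed limits (degrees/s): [147.25, 147.25, 180, 180, 180, 180, 180].

### API

Orientations are given as [roll, pitch, yaw] about the fixed x, y, z axes, in that order (R = Rz(yaw) Ry(pitch) Rx(roll)).
In Python, from bench import ctrl gives the robot as it stands.
- The arm moves only by the tool apply_moves, never from a script. Its arguments are lists of equal length, an entry for each row: "delta_pos": the shift along the tool's x, y, z scaled (see below), a list of three; "turn": the turn, a rotation vector about the tool's x, y, z scaled (see below), a list of three; "grip": the opening, from 0 (shut) to 1 (fully open). A call has exactly 5 rows; each row is the pose to reach, as a shift and turn from the pose commanded when the call began, along the tool's axes at that moment; what a row does not reach only later rows make up. The controller multiplies each number of a shift by 100 mm and each number of a turn by 1.5 rad. A row lasts 1/8 s, in which the tool goes at most 62.5 mm and 10.7 degrees, less where a joint would pass 70% of its speed; a pose out of reach is approached as far as the arm can. A call with a number of a shift or a turn outside -1 to 1 is refused whole. A call with a gripper value outside its range is refused whole. The fingers move at their own pace and stop on an object; "grip_force" is the grip in N (left out, the last holds). Time passes only in rows, so rows that repeat a pose let the fingers close, or fill a call up. It gives the time, the measured TCP pose, the force and the opening at its end, in the units of the state.
- ctrl.observe(): the state, without advancing time (a new reading comes with each control period).
- ctrl.get_image(name): name is "scene" or "top" or "wrist"; returns a dict with "pixels" (420x560x3 uint8, red, green, blue), "depth" (420x560 float32, m along the optical axis (not along the pixel's ray), 0 where there is no reading), "vfov" (degrees; the focal length in pixels is half the picture's height over the tangent of half this angle, whatever the lens; pixels are square), "cx", "cy" (the principal point, pixels), "R" (3x3) and "t" (3): a world point X has camera coordinates R X + t; the wrist camera has in their place "T_tool_cam" (4x4, takes a point from camera to tool coordinates, whose origin is the TCP and whose axes are the tool frame's). Camera axes: x right, y down, z forward; pixel columns grow to the right and rows downward; lengths in m; the calibration is good to about 2 mm. A picture is of the moment at which its call begins: read the wrist's pose just before it.
- ctrl.hand_in(): hands the job in, once; it reports no verdict.
Trained networks look in a picture, given as the dict that the camera call returned (one of the last four; its "shot" number tells which), for a name from the list of things; names that differ only in an ending like _2 or _b are one class to them, and where a whole thing is asked for, a point or a joint stands for the part that bears it (a point fixed in the world has none). Each returns a list of dicts, best first, with "p" (0 to 1); they miss things now and then, are a little off and sometimes report something else, mostly with a low value. They report only what shows in the picture. A call takes as long as a camera call. They do not tell look-alikes from the thing itself.
- ctrl.trace(label, picture): "region" (420x560 bool, what is visible of it).
- ctrl.mark_of(label, picture): "point" ([x, y, z] in m, in world coordinates, good to about 4 mm: a listed point, or the origin of a listed thing).
The state is a dict: "time_s": time; "qpos": joint angles; "qd": joint speeds; "tau": joint torques, N m; "ee_pos": TCP position; "tcp_rot": TCP orientation; "ft_force": force on the tool from outside, world axes, zero at the start; "ft_torque": the same for the moment, N m; "width": opening from 0.0 (shut) to 1.0 (fully open).
Only numpy, scipy, OpenCV 4.12 (cv2) and the standard library are available. Lean on these libraries where they do the work, as an engineer would, in place of code of your own. Each camera call takes 0.05 s, during which the arm holds its last target.

## Working session

There is one attempt and no reset: what is moved stays moved. The work goes in short steps, Python scripts to look and compute and a tool call to move; the robot and the scene stay as the last step left them, time stands still between calls to the robot, and variables do not carry over. Pictures are saved under pics/ and viewed, and the job is handed in when it is done.

Besides the shell and the picture viewer there is one more tool, called after "Call:" by a JSON object that holds its "api" and its "payload", one argument or row to a line. apply_moves: Moves the arm, as the interface text tells. Its arguments: {"type":"object","properties":{"delta_pos":{"type":"array","items":{"type":"array","items":{"type":"number"}}},"turn":{"type":"array","items":{"type":"array","items":{"type":"number"}}},"grip":{"type":"array","items":{"type":"number"}},"grip_force":{"type":"number"}},"required":["delta_pos","turn","grip"]}

```bash
ls; mkdir -p pics
cat > h.py <<'E'
import numpy as np, cv2
from bench import ctrl
def save(im,name,crop=None,scale=1):
    p=im["pixels"][:,:,::-1].copy()
    if crop: x0,y0,x1,y1=crop; p=p[y0:y1,x0:x1]
    if scale!=1: p=cv2.resize(p,None,fx=scale,fy=scale,interpolation=cv2.INTER_CUBIC)
    cv2.imwrite("pics/"+name,p)
def foc(im): return im["pixels"].shape[0]/2/np.tan(np.radians(im["vfov"]/2))
def proj(im,X):
    c=im["R"]@np.asarray(X,float)+im["t"]; f=foc(im)
    return np.array([im["cx"]+f*c[0]/c[2], im["cy"]+f*c[1]/c[2]])
def ray_z(im,u,v,z):
    f=foc(im); d=np.array([(u-im["cx"])/f,(v-im["cy"])/f,1.0]); R=np.array(im["R"]); o=-R.T@im["t"]; w=R.T@d
    return o+w*(z-o[2])/w[2]
E
python3 - <<'E'
from h import *
print(ctrl.observe())
a=ctrl.get_image("scene"); save(a,"s0.png")
b=ctrl.get_image("top"); save(b,"t0.png")
for n in ["viewer","lever_tab","lever_mid","rider_mid","key_top","sample_vial","petri_dish","slide_box","dropper_a","vial_amber","forceps"]:
  for nm,im in(("scene",a),("top",b)):
    r=ctrl.mark_of(n,im); print(n,nm,[(np.round(q["point"],4).tolist(),round(q["p"],2),proj(im,q["point"]).round().tolist()) for q in r[:3]])
E
```

```text
pics
{'time_s': 0.0, 'qpos': array([ 70.63229964,  39.5362457 , -11.14576497,  89.74602273,
         9.01487171,  51.70959526, -12.32456352]), 'qd': array([ 0.05969692,  0.03238592, -0.08953957, -0.05493204, -0.00761464,
        0.01546146,  0.06737998]), 'tau': array([-7.75682274e-04, -5.27572703e+01, -1.26771066e+00, -1.53430098e+01,
       -5.28381276e-02,  6.56928823e-03,  1.61421635e-04]), 'ee_pos': array([ 0.22679143, -0.58170276,  0.23787176]), 'tcp_rot': array([-85.35996335,  89.89035809, 115.95118176]), 'ft_force': array([ 0.27309226, -0.32761244,  0.59300806]), 'ft_torque': array([0.02881732, 0.0408343 , 0.0116712 ]), 'width': 1.0026506691557027}
viewer scene [([0.5602, -0.1387, -0.003], 0.83, [268.0, 228.0]), ([0.6781, -0.0653, 0.0036], 0.29, [264.0, 183.0])]
viewer top [([0.5595, -0.1407, 0.0009], 0.62, [269.0, 200.0])]
lever_tab scene [([0.4728, -0.1003, 0.0698], 0.6, [223.0, 216.0])]
lever_tab top [([0.471, -0.0976, 0.0696], 0.64, [247.0, 237.0])]
lever_mid scene [([0.489, -0.1055, 0.0536], 0.97, [231.0, 219.0]), ([0.6856, -0.1694, -0.0008], 0.56, [312.0, 197.0])]
lever
[... 743 characters left out ...]
 0.57, [267.0, 196.0]), ([0.3916, -0.0154, -0.0006], 0.48, [210.0, 277.0])]
petri_dish scene [([0.5328, 0.0286, -0.0025], 0.63, [185.0, 211.0])]
petri_dish top []
slide_box scene [([0.6137, -0.3941, 0.0002], 0.56, [413.0, 252.0])]
slide_box top [([0.6093, -0.389, -0.0026], 0.95, [382.0, 180.0])]
dropper_a scene [([0.6795, -0.0676, 0.0041], 0.71, [265.0, 183.0])]
dropper_a top [([0.6793, -0.0668, -0.0031], 0.56, [237.0, 148.0])]
vial_amber scene [([0.6858, -0.1703, -0.0027], 0.55, [312.0, 198.0])]
vial_amber top [([0.6825, -0.1655, -0.0027], 0.41, [281.0, 147.0])]
forceps scene [([0.4183, -0.1326, -0.0022], 0.91, [225.0, 274.0])]
forceps top [([0.4211, -0.134, -0.0013], 0.62, [265.0, 264.0])]
```

Run:
```python
import cv2
a=cv2.imread("pics/s0.png");b=cv2.imread("pics/t0.png")
cv2.imwrite("pics/s0z.png",cv2.resize(a[150:310,130:400],None,fx=2.9,fy=2.9,interpolation=cv2.INTER_CUBIC))
cv2.imwrite("pics/t0z.png",cv2.resize(b[130:290,180:400],None,fx=3.6,fy=3.6,interpolation=cv2.INTER_CUBIC))
```

```text
(no output)
```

View pics/s0.png

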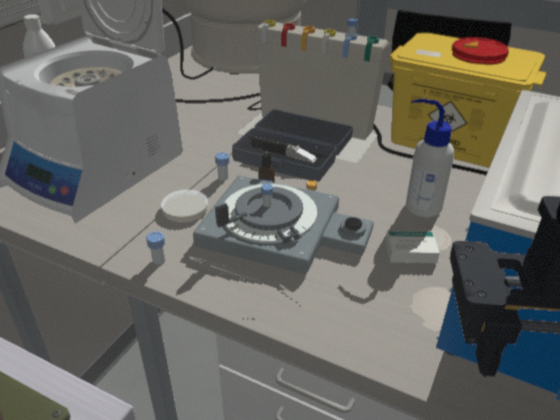

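View pics/s0z.png

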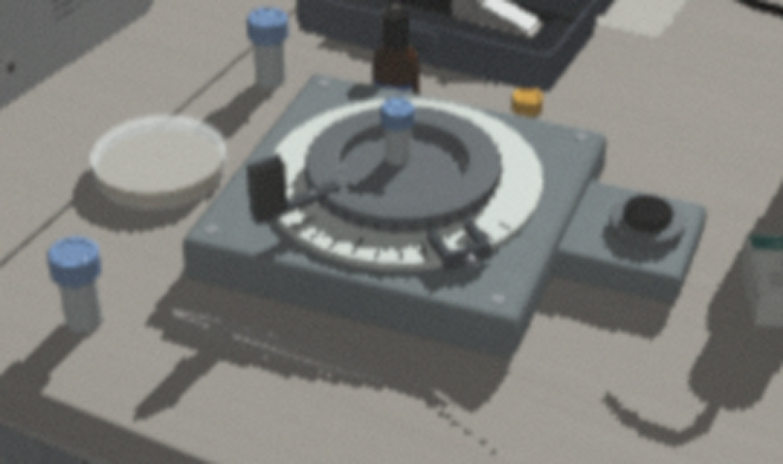

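View pics/t0z.png

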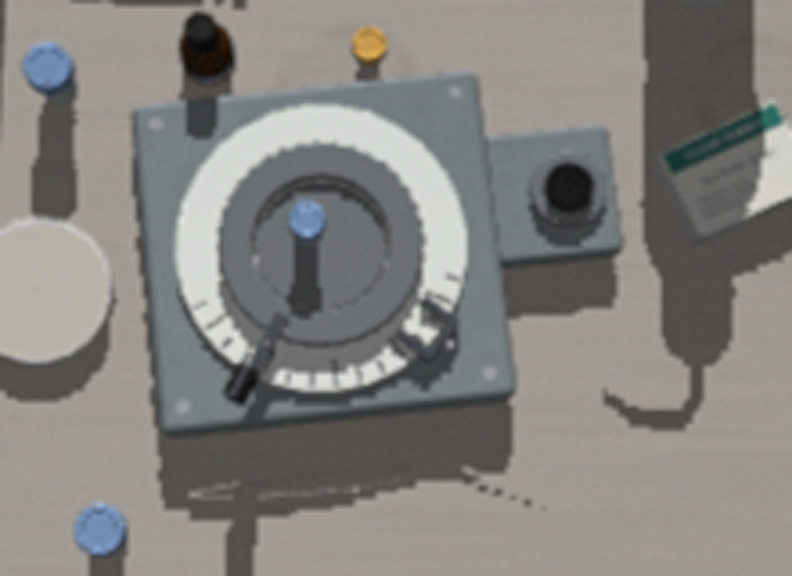

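```bash
cat >> h.py <<'E'
from scipy.spatial.transform import Rotation as Ro
def pose():
    s=ctrl.observe(); return np.array(s["ee_pos"]), Ro.from_euler("xyz",s["tcp_rot"],degrees=True).as_matrix(), s
C=np.array([0.560,-0.1395]); 
def plan(target,yaw=None):
    """target xyz; yaw=world heading (deg) of tool y axis, tool x straight down. prints units"""
    p,R,s=pose()
    d=R.T@(np.asarray(target)-p)/0.1
    y=np.array([np.cos(np.radians(yaw)),np.sin(np.radians(yaw)),0]); x=np.array([0,0,-1.]); Rt=np.stack([x,y,np.cross(x,y)],1)
    rv=Ro.from_matrix(R.T@Rt).as_rotvec()/1.5
    print("now",p.round(4),"y heading",np.degrees(np.arctan2(R[1,1],R[0,1])).round(1),"F",np.round(s["ft_force"],2),"w",round(s["width"],3),"t",round(s["time_s"],2))
    print("delta",d.round(3),"turn",rv.round(3),"rows turn",np.degrees(np.linalg.norm(rv)*1.5)/10.7,"rows pos",np.linalg.norm(d)*100/62.5)
def wcam(im,p,R):
    T=np.array(im["T_tool_cam"]); Rc=R@T[:3,:3]; tc=R@T[:3,3]+p
    im=dict(im); im["R"]=Rc.T; im["t"]=-Rc.T@tc; return im
E
python3 - <<'E'
from h import *
p,R,s=pose(); print(R.round(3)); 
im=ctrl.get_image("wrist"); save(im,"w0.png"); print(np.array(im["T_tool_cam"]).round(3), im["vfov"])
E
```

```text
[[ 0.     0.363 -0.932]
 [-0.    -0.932 -0.363]
 [-1.     0.    -0.   ]]
[[-0.001 -0.293  0.956 -0.145]
 [ 1.     0.001  0.001 -0.   ]
 [-0.001  0.956  0.293 -0.076]
 [ 0.     0.     0.     1.   ]] 66.4414519130661
```

View pics/w0.png

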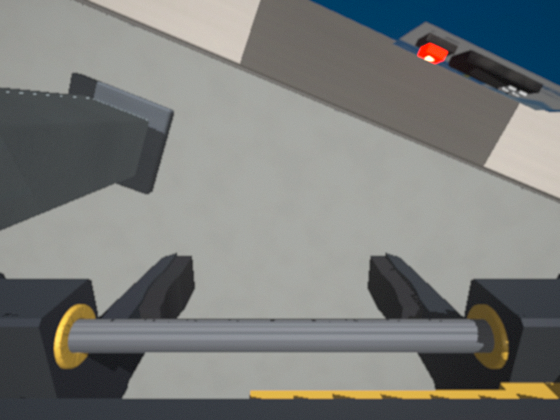

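Run:
```python
from h import *
plan([0.472,-0.100,0.22],-68.7)
```

```text
now [ 0.2271 -0.5823  0.2387] y heading -68.7 F [ 0.68 -0.82  0.16] w 1.001 t 1.25
delta [ 0.187 -3.604 -4.034] turn [ 0.  0. -0.] rows turn 0.0004611320210645258 rows pos 8.66044680861931
```

Call:
{"api": "apply_moves", "payload": {
  "delta_pos": [
    [0,-0.18,-0.2],
    [0,-0.36,-0.4],
    [0,-0.54,-0.6],
    [0,-0.72,-0.8],
    [0,-0.9,-1.0]
  ],
  "turn": [
    [0,0,0],
    [0,0,0],
    [0,0,0],
    [0,0,0],
    [0,0,0]
  ],
  "grip": [0.7,0.7,0.7,0.7,0.7]
}}

```text
time_s: 1.88
ee_pos: [0.288, -0.4614, 0.2389]
tcp_rot: [116.9, 90.0, -41.8]
ft_force: [0.2, 0.1, 0.1]
width: 0.704
```

Call:
{"api": "apply_moves", "payload": {
  "delta_pos": [
    [0,-0.18,-0.2],
    [0,-0.36,-0.4],
    [0,-0.54,-0.6],
    [0,-0.72,-0.8],
    [0,-0.9,-1.0]
  ],
  "turn": [
    [0,0,0],
    [0,0,0],
    [0,0,0],
    [0,0,0],
    [0,0,0]
  ],
  "grip": [0.7,0.7,0.7,0.7,0.7]
}}

```text
time_s: 2.5
ee_pos: [0.3485, -0.3413, 0.2389]
tcp_rot: [121.6, 90.0, -37.1]
ft_force: [0.2, 0.1, 0.1]
width: 0.703
```

Call:
{"api": "apply_moves", "payload": {
  "delta_pos": [
    [0,-0.18,-0.2],
    [0,-0.36,-0.4],
    [0,-0.54,-0.6],
    [0,-0.72,-0.8],
    [0,-0.9,-1.0]
  ],
  "turn": [
    [0,0,0],
    [0,0,0],
    [0,0,0],
    [0,0,0],
    [0,0,0]
  ],
  "grip": [0.7,0.7,0.7,0.7,0.7]
}}

```text
time_s: 3.12
ee_pos: [0.409, -0.221, 0.2389]
tcp_rot: [132.3, 90.0, -26.4]
ft_force: [0.7, -0.6, -0.6]
width: 0.7
```

Run:
```python
from h import *
plan([0.472,-0.100,0.22],-114.7)
```

```text
now [ 0.409  -0.221   0.2389] y heading -68.7 F [ 0.71 -0.61 -0.58] w 0.7 t 3.12
delta [ 0.189 -0.899 -1.026] turn [ 0.535 -0.    -0.   ] rows turn 4.299051759351318 rows pos 2.203830172606173
```

Call:
{"api": "apply_moves", "payload": {
  "delta_pos": [
    [0.04,-0.18,-0.2],
    [0.08,-0.36,-0.4],
    [0.12,-0.54,-0.6],
    [0.16,-0.72,-0.8],
    [0.19,-0.9,-1.0]
  ],
  "turn": [
    [0.107,0,0],
    [0.214,0,0],
    [0.321,0,0],
    [0.428,0,0],
    [0.535,0,0]
  ],
  "grip": [0.7,0.7,0.7,0.7,0.7]
}}

```text
time_s: 3.75
ee_pos: [0.4695, -0.1007, 0.2197]
tcp_rot: [-163.4, 90.0, -8.4]
ft_force: [0.1, -0.2, 0.5]
width: 0.7
```

Run:
```python
from h import *
plan([0.472,-0.100,0.12],-114.7)
p,R,s=pose(); im=ctrl.get_image("wrist"); save(im,"w1.png"); w=wcam(im,p,R)
for n in ["lever_tab","lever_mid","rider_mid"]:
    r=ctrl.mark_of(n,im); print(n,[(np.round(q["point"],4).tolist(),round(q["p"],2),proj(w,q["point"]).round().tolist()) for q in r[:3]])
```

```text
now [ 0.4695 -0.1007  0.2197] y heading -115.0 F [ 0.12 -0.23  0.51] w 0.7 t 3.75
delta [ 0.997 -0.017 -0.019] turn [-0.003 -0.     0.   ] rows turn 0.025308572694193395 rows pos 1.5959704390982312
lever_tab [([0.4728, -0.1022, 0.0733], 0.95, [281.0, 196.0])]
lever_mid [([0.4892, -0.1048, 0.0531], 0.76, [276.0, 175.0])]
rider_mid []
```

View pics/w1.png

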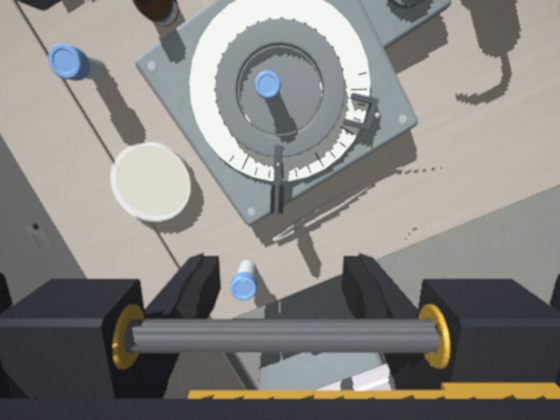

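```bash
cat > circ.py <<'E'
from h import *
from scipy.optimize import least_squares
def fitc(w,z=0.040,r0=0.086):
    hsv=cv2.cvtColor(w["pixels"],cv2.COLOR_RGB2HSV)
    m=((hsv[...,2]>185)&(hsv[...,1]<40)).astype(np.uint8)
    n,l,st,ce=cv2.connectedComponentsWithStats(m)
    best=None
    pts=[]
    m2=np.zeros_like(m)
    c0=proj(w,[C[0],C[1],z]); 
    for i in range(1,n):
        if st[i,4]>30:
            g=ray_z(w,*ce[i],z)[:2]
            if np.linalg.norm(g-C)<0.1: m2[l==i]=1
    ys,xs=np.nonzero(m2)
    P=np.array([ray_z(w,x,y,z)[:2] for x,y in zip(xs,ys)])
    # outermost per angle bin
    c=C.copy()
    for k in range(4):
        a=np.arctan2(P[:,1]-c[1],P[:,0]-c[0]); r=np.hypot(*(P-c).T)
        E=[]
        for b in range(120):
            s=np.floor((a+np.pi)/(2*np.pi)*120)==b
            if s.sum()>2: j=np.argmax(r*s); E.append(P[j])
        E=np.array(E)
        f=least_squares(lambda v:np.hypot(E[:,0]-v[0],E[:,1]-v[1])-v[2],[*c,r0],loss="soft_l1",f_scale=0.001)
        c=f.x[:2]
    return f.x,len(E),np.std(f.fun)
E
python3 - <<'E'
from circ import *
p,R,s=pose(); im=ctrl.get_image("wrist"); w=wcam(im,p,R)
print(fitc(w)); save(im,"w1z.png",(160,0,440,230),2.8)
t=ctrl.get_image("top"); print(fitc(t)); 
np.savez("w1.npz",px=w["pixels"],R=w["R"],t=w["t"],cx=w["cx"],cy=w["cy"],vfov=w["vfov"])
for n in ["rider_mid"]:
    for i in(im,t):
      r=ctrl.mark_of(n,i); print(n,[(np.round(q["point"],4).tolist(),round(q["p"],2)) for q in r[:3]])
E
```

```text
(array([ 0.51665303, -0.05512278,  0.17563164]), 120, np.float64(0.05813361370279356))
(array([ 0.55827222, -0.14017557,  0.08467101]), 43, np.float64(0.00045475769599293334))
rider_mid [([0.5123, -0.1982, 0.0527], 0.84)]
rider_mid [([0.5117, -0.2019, 0.0566], 0.37)]
```

View pics/w1z.png

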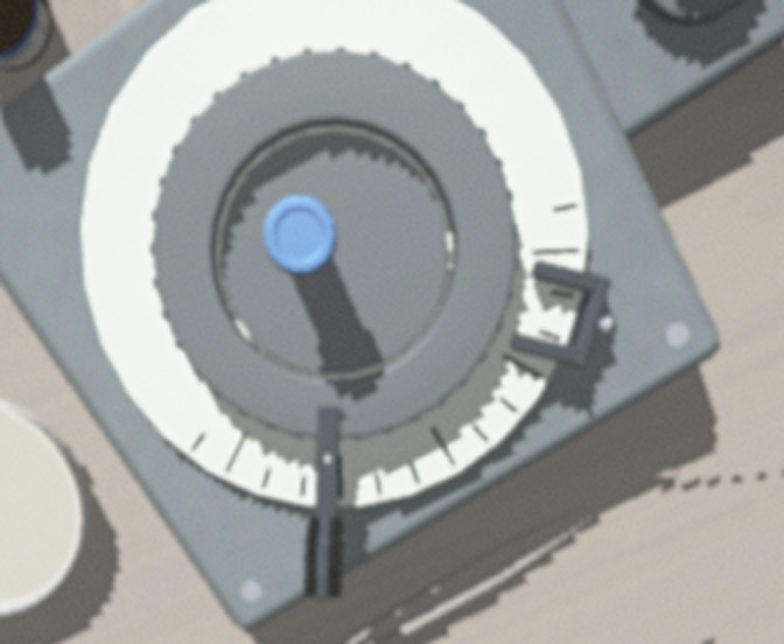

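```bash
sed -i 's/def fitc(w,z=0.040,r0=0.086)/def fitc(w,z=0.040,r0=0.086,th=185)/; s/\[...,2\]>185/[...,2]>th/' circ.py
python3 - <<'E'
from circ import *
d=np.load("w1.npz"); w=dict(pixels=d["px"],R=d["R"],t=d["t"],cx=float(d["cx"]),cy=float(d["cy"]),vfov=float(d["vfov"]))
for th in(215,225,235): print(th,fitc(w,th=th))
c=fitc(w,th=225)[0][:2]
def W(u,v,z): return ray_z(w,160+u/2.8,v/2.8,z)[:2]
for nm,z,pts in(("cheekA",.048,[(536,268),(602,283)]),("cheekB",.048,[(516,343),(580,357)]),("arm",.055,[(330,412),(327,515)]),("tabtop",.092,[(323,518),(322,594)])):
    for q in pts:
        g=W(*q,z)-c; print(nm,(g+c).round(4),"r",np.hypot(*g).round(4),"phi",np.arctan2(-g[1],-g[0]).round(4))
E
```

```text
215 (array([ 0.55748731, -0.13988739,  0.08467806]), 113, np.float64(0.0030302639056072373))
225 (array([ 0.55745969, -0.13988018,  0.08450602]), 112, np.float64(0.0029773541530216884))
235 (array([ 0.55747674, -0.13996343,  0.0841128 ]), 112, np.float64(0.0029080603974393506))
cheekA [ 0.5261 -0.1999] r 0.0677 phi 1.0888
cheekA [ 0.5126 -0.2183] r 0.0903 phi 1.0505
cheekB [ 0.5064 -0.1852] r 0.0682 phi 0.726
cheekB [ 0.4931 -0.2034] r 0.0904 phi 0.7789
arm [ 0.5122 -0.1184] r 0.0501 phi -0.4434
arm [ 0.4803 -0.1026] r 0.0857 phi -0.4498
tabtop [ 0.4868 -0.1047] r 0.079 phi -0.4623
tabtop [ 0.4646 -0.0941] r 0.1035 phi -0.458
```

Call:
{"api": "apply_moves", "payload": {
  "delta_pos": [
    [0.2,0,0],
    [0.4,0,0],
    [0.6,0,0],
    [0.8,-0.01,0],
    [1.0,-0.02,-0.01]
  ],
  "turn": [
    [0,0,0],
    [0,0,0],
    [0.005,0,0],
    [0.005,0,0],
    [0.005,0,0]
  ],
  "grip": [0.5,0.5,0.5,0.5,0.5]
}}

```text
time_s: 4.78
ee_pos: [0.4706, -0.1012, 0.1193]
tcp_rot: [176.9, 90.0, -28.2]
ft_force: [-0.4, 0.8, 0.6]
width: 0.502
```

Run:
```python
from h import *
plan([0.4713,-0.0984,0.063],-115.7)
p,R,s=pose(); im=ctrl.get_image("wrist"); save(im,"w2.png")
```

```text
now [ 0.4706 -0.1012  0.1193] y heading -115.2 F [-0.41  0.75  0.55] w 0.502 t 4.78
delta [ 0.563 -0.028  0.005] turn [ 0.006 -0.    -0.   ] rows turn 0.05003299495351914 rows pos 0.9015390871680049
```

View pics/w2.png

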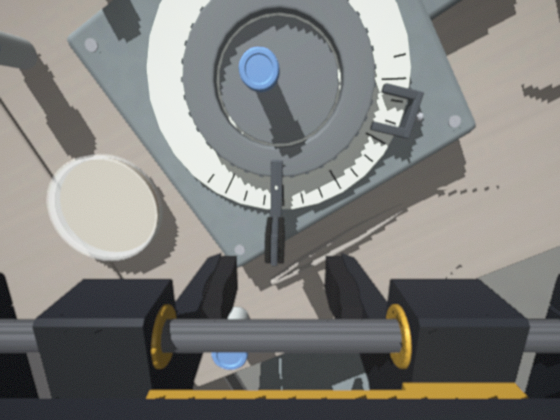

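The tab (275,240) lies between the open fingers (237 and 327); the rider is at (400,110). Descending to straddle the tab with clearance on both sides.

Call:
{"api": "apply_moves", "payload": {
  "delta_pos": [
    [0.11,-0.01,0],
    [0.23,-0.03,0],
    [0.34,-0.03,0],
    [0.46,-0.03,0.005],
    [0.56,-0.03,0.005]
  ],
  "turn": [
    [0,0,0],
    [0.006,0,0],
    [0.006,0,0],
    [0.006,0,0],
    [0.006,0,0]
  ],
  "grip": [0.5,0.5,0.5,0.5,0.5]
}}

```text
time_s: 5.45
ee_pos: [0.4714, -0.0972, 0.0629]
tcp_rot: [29.9, 90.0, -175.7]
ft_force: [0.5, 0.3, 0.1]
width: 0.499
```

Run:
```python
from h import *
plan([0.4713,-0.0984,0.063],-115.7)
p,R,s=pose(); im=ctrl.get_image("wrist"); save(im,"w3.png")
```

```text
now [ 0.4714 -0.0972  0.0629] y heading -115.6 F [0.53 0.3  0.09] w 0.499 t 5.45
delta [-0.001  0.011 -0.004] turn [ 0.001  0.    -0.   ] rows turn 0.007966315659115167 rows pos 0.018523970989236766
```

View pics/w3.png

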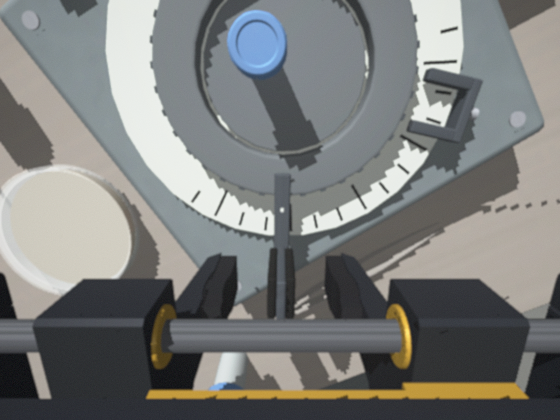

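Call:
{"api": "apply_moves", "payload": {
  "delta_pos": [
    [0,0.04,0],
    [0,0.08,0],
    [0,0.12,0],
    [0,0.15,0],
    [0,0.165,0]
  ],
  "turn": [
    [0,0,0],
    [0,0,0],
    [0,0,0],
    [0,0,0],
    [0,0,0]
  ],
  "grip": [0.5,0.5,0.5,0.5,0.5]
}}

```text
time_s: 6.12
ee_pos: [0.4646, -0.1121, 0.0639]
tcp_rot: [-132.5, 90.0, 21.9]
ft_force: [1.2, 0.6, 1.8]
width: 0.498
```

Call:
{"api": "apply_moves", "payload": {
  "delta_pos": [
    [0,0.057,-0.011],
    [0,0.114,-0.026],
    [0,0.169,-0.044],
    [0,0.224,-0.066],
    [0,0.277,-0.09]
  ],
  "turn": [
    [-0.04,0,0],
    [-0.08,0,0],
    [-0.12,0,0],
    [-0.16,0,0],
    [-0.2,0,0]
  ],
  "grip": [0.5,0.5,0.5,0.5,0.5]
}}

```text
time_s: 6.75
ee_pos: [0.4605, -0.1405, 0.0638]
tcp_rot: [-81.4, 90.0, 90.3]
ft_force: [0.0, 1.3, 1.3]
width: 0.5
```

```bash
cat >> h.py <<'E'
Cc=np.array([0.5578,-0.140])
def where():
    p,R,s=pose(); phi=np.arctan2(-R[1,2],-R[0,2]); e=-np.array([np.cos(phi),np.sin(phi)]); t=np.array([np.sin(phi),-np.cos(phi)]); g=p[:2]-Cc
    print("tool phi",phi.round(4),"along e",(g@e).round(4),"along t",(g@t).round(4),"z",p[2].round(4),"F",np.round(s["ft_force"],1),"t",round(s["time_s"],2)); return p,R
E
python3 - <<'E'
from h import *
where()
p,R,s=pose(); im=ctrl.get_image("wrist"); save(im,"w4.png")
E
```

```text
tool phi -0.1442 along e 0.0962 along t 0.0144 z 0.0638 F [0.  1.3 1.3] t 6.75
```

View pics/w4.png

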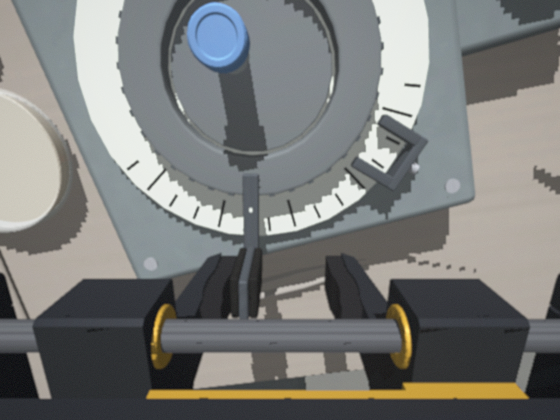

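Call:
{"api": "apply_moves", "payload": {
  "delta_pos": [
    [0,0.057,-0.011],
    [0,0.114,-0.026],
    [0,0.169,-0.044],
    [0,0.224,-0.066],
    [0,0.277,-0.09]
  ],
  "turn": [
    [-0.04,0,0],
    [-0.08,0,0],
    [-0.12,0,0],
    [-0.16,0,0],
    [-0.2,0,0]
  ],
  "grip": [0.5,0.5,0.5,0.5,0.5]
}}

```text
time_s: 7.42
ee_pos: [0.4649, -0.1692, 0.0637]
tcp_rot: [-41.9, 89.9, 146.9]
ft_force: [-0.5, 1.4, 1.4]
width: 0.499
```

Call:
{"api": "apply_moves", "payload": {
  "delta_pos": [
    [0,0.057,-0.011],
    [0,0.114,-0.026],
    [0,0.169,-0.044],
    [0,0.224,-0.066],
    [0,0.277,-0.09]
  ],
  "turn": [
    [-0.04,0,0],
    [-0.08,0,0],
    [-0.12,0,0],
    [-0.16,0,0],
    [-0.2,0,0]
  ],
  "grip": [0.5,0.5,0.5,0.5,0.5]
}}

```text
time_s: 8.05
ee_pos: [0.4776, -0.1953, 0.0636]
tcp_rot: [-43.2, 89.9, 162.8]
ft_force: [-0.8, 1.5, 0.5]
width: 0.498
```

Call:
{"api": "apply_moves", "payload": {
  "delta_pos": [
    [0,0.057,-0.011],
    [0,0.114,-0.026],
    [0,0.169,-0.044],
    [0,0.224,-0.066],
    [0,0.277,-0.09]
  ],
  "turn": [
    [-0.04,0,0],
    [-0.08,0,0],
    [-0.12,0,0],
    [-0.16,0,0],
    [-0.2,0,0]
  ],
  "grip": [0.5,0.5,0.5,0.5,0.5]
}}

```text
time_s: 8.68
ee_pos: [0.4975, -0.2165, 0.0635]
tcp_rot: [-51.2, 89.9, 171.9]
ft_force: [-1.5, 1.0, 1.2]
width: 0.502
```

Run:
```python
from h import *
p,R=where()
im=ctrl.get_image("wrist"); save(im,"w5.png"); w=wcam(im,p,R)
np.savez("w5.npz",px=w["pixels"],R=w["R"],t=w["t"],cx=w["cx"],cy=w["cy"],vfov=w["vfov"])
save(im,"w5z.png",(140,80,420,290),2.8)
for n in ["lever_mid","rider_mid"]:
    r=ctrl.mark_of(n,im); print(n,[(np.round(q["point"],4).tolist(),round(q["p"],2)) for q in r[:3]])
```

```text
tool phi 0.7539 along e 0.0963 along t 0.0145 z 0.0635 F [-1.5  1.   1.2] t 8.68
lever_mid [([0.499, -0.1923, 0.0585], 0.91)]
rider_mid [([0.5129, -0.1992, 0.0555], 0.68)]
```

View pics/w5z.png

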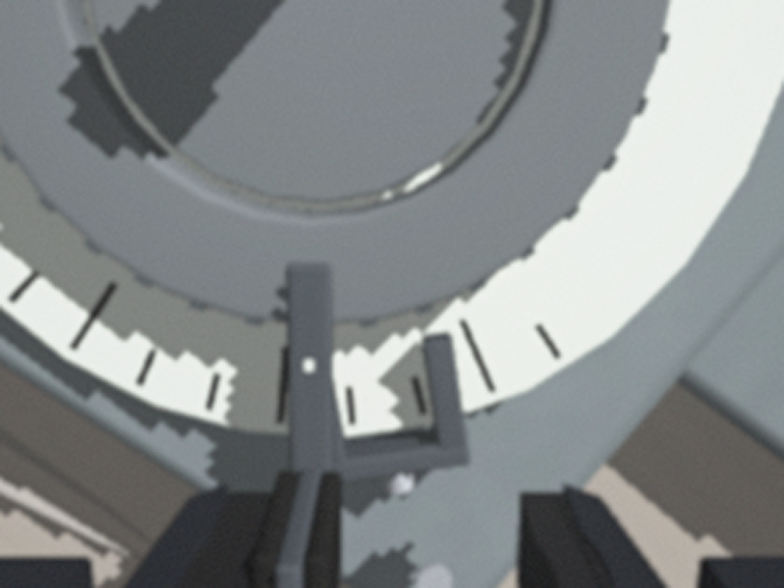

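Run:
```python
from circ import *
d=np.load("w5.npz"); w=dict(pixels=d["px"],R=d["R"],t=d["t"],cx=float(d["cx"]),cy=float(d["cy"]),vfov=float(d["vfov"]))
def W(u,v,z): return ray_z(w,140+u/2.8,80+v/2.8,z)[:2]
c=Cc
for nm,z,pts in(("cheekA in",.048,[(425,337),(440,440)]),("cheekA out",.048,[(450,337),(468,458)]),("armL",.055,[(288,268),(290,460)]),("armR",.055,[(331,268),(331,380)]),("dot",.055,[(309,365)])):
    for q in pts:
        g=W(*q,z)-c; print(nm,(g+c).round(4),"r",np.hypot(*g).round(4),"phi",np.arctan2(-g[1],-g[0]).round(4))
```

```text
cheekA in [ 0.5258 -0.1976] r 0.0659 phi 1.0633
cheekA in [ 0.513  -0.2138] r 0.0863 phi 1.0255
cheekA out [ 0.5289 -0.201 ] r 0.0675 phi 1.1286
cheekA out [ 0.5141 -0.2203] r 0.0915 phi 1.0721
armL [ 0.5196 -0.1704] r 0.0488 phi 0.6727
armL [ 0.493  -0.1943] r 0.0845 phi 0.697
armR [ 0.5247 -0.1758] r 0.0488 phi 0.8251
armR [ 0.5097 -0.1894] r 0.069 phi 0.7983
dot [ 0.509  -0.1847] r 0.0661 phi 0.7417
```

Call:
{"api": "apply_moves", "payload": {
  "delta_pos": [
    [0,0.029,-0.005],
    [0,0.057,-0.011],
    [0,0.086,-0.018],
    [0,0.114,-0.026],
    [0,0.142,-0.035]
  ],
  "turn": [
    [-0.02,0,0],
    [-0.04,0,0],
    [-0.06,0,0],
    [-0.08,0,0],
    [-0.1,0,0]
  ],
  "grip": [0.5,0.5,0.5,0.5,0.5]
}}

```text
time_s: 9.45
ee_pos: [0.511, -0.2249, 0.0637]
tcp_rot: [-24.3, 90.0, -152.4]
ft_force: [-1.0, 0.3, -0.6]
width: 0.505
```

Run:
```python
from h import *
p,R=where()
im=ctrl.get_image("wrist"); w=wcam(im,p,R)
np.savez("w6.npz",px=w["pixels"],R=w["R"],t=w["t"],cx=w["cx"],cy=w["cy"],vfov=w["vfov"])
save(im,"w6z.png",(180,140,340,260),5)
```

```text
tool phi 0.9046 along e 0.0957 along t 0.0157 z 0.0637 F [-1.   0.3 -0.6] t 9.45
```

View pics/w6z.png

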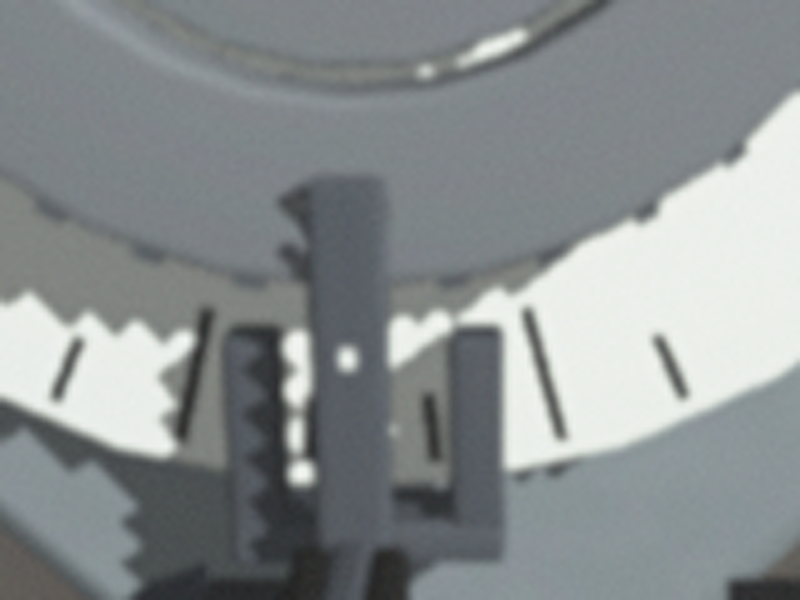

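```bash
cat > ang.py <<'E'
from circ import *
def ang(fn,ox,oy,sc,rows):
    d=np.load(fn); w=dict(pixels=d["px"],R=d["R"],t=d["t"],cx=float(d["cx"]),cy=float(d["cy"]),vfov=float(d["vfov"]))
    for nm,z,pts in rows:
        g=np.array([ray_z(w,ox+u/sc,oy+v/sc,z)[:2] for u,v in pts]); m=g.mean(0)-Cc
        print(nm,"width mm",(np.linalg.norm(g[0]-g[-1])*1e3).round(1),"r",np.hypot(*m).round(4),"phi",np.arctan2(-m[1],-m[0]).round(4))
    a=w["pixels"]
    return w
E
python3 - <<'E'
from ang import *
w=ang("w6.npz",180,140,5,[("outer350",.048,[(228,350),(503,350)]),("outer450",.048,[(233,450),(503,450)]),("outer540",.048,[(238,540),(503,540)]),("arm230",.055,[(312,230),(386,230)]),("arm400",.055,[(316,400),(390,400)]),("arm480",.055,[(318,480),(391,480)])])
g=cv2.cvtColor(w["pixels"],cv2.COLOR_RGB2GRAY)
for r in (210,216,222,228): print(r,g[r,222:285].tolist())
E
```

```text
outer350 width mm 28.7 r 0.0674 phi 0.9213
outer450 width mm 28.8 r 0.0785 phi 0.9188
outer540 width mm 28.7 r 0.0889 phi 0.9174
arm230 width mm 7.2 r 0.0531 phi 0.9129
arm400 width mm 7.5 r 0.0706 phi 0.9097
arm480 width mm 7.5 r 0.0792 phi 0.9082
210 [126, 124, 97, 87, 89, 93, 97, 95, 93, 83, 69, 58, 52, 75, 142, 212, 237, 240, 234, 192, 127, 90, 87, 89, 101, 142, 193, 213, 190, 143, 103, 94, 95, 97, 111, 157, 220, 236, 236, 234, 214, 179, 145, 131, 131, 130, 122, 99, 83, 87, 93, 93, 95, 95, 98, 96, 96, 110, 156, 219, 238, 239, 239]
216 [132, 123, 102, 84, 87, 89, 90, 89, 80, 72, 59, 52, 52, 53, 107, 179, 228, 237, 237, 213, 146, 96, 88, 90, 92, 94, 93, 91, 93, 91, 94, 94, 96, 98, 102, 106, 118, 128, 130, 131, 132, 132, 131, 131, 133, 132, 125, 105, 89, 83, 91, 92, 94, 95, 96, 94, 96, 110, 159, 221, 237, 238, 237]
222 [130, 125, 107, 88, 84, 85, 82, 69, 61, 55, 53, 55, 52, 49, 63, 97, 131, 147, 132, 88, 65, 74, 87, 91, 93, 94, 92, 92, 92, 90, 93, 94, 94, 97, 99, 104, 118, 128, 132, 131, 131, 127, 98, 65, 58, 95, 115, 103, 86, 84, 88, 91, 93, 94, 94, 95, 93, 110, 157, 219, 236, 237, 237]
228 [130, 131, 122, 98, 84, 86, 90, 88, 92, 87, 75, 62, 54, 51, 75, 142, 211, 223, 171, 90, 52, 72, 84, 93, 92, 92, 92, 93, 92, 95, 94, 93, 93, 96, 100, 106, 118, 127, 130, 130, 128, 130, 123, 90, 56, 67, 97, 102, 84, 81, 91, 91, 89, 93, 92, 93, 93, 107, 157, 220, 236, 237, 237]
```

Call:
{"api": "apply_moves", "payload": {
  "delta_pos": [
    [0,0.005,-0.001],
    [0,0.01,-0.002],
    [0,0.01,-0.002],
    [0,0.01,-0.002],
    [0,0.01,-0.002]
  ],
  "turn": [
    [-0.004,0,0],
    [-0.007,0,0],
    [-0.007,0,0],
    [-0.007,0,0],
    [-0.007,0,0]
  ],
  "grip": [0.5,0.5,0.5,0.5,0.5]
}}

```text
time_s: 10.12
ee_pos: [0.5117, -0.2252, 0.0637]
tcp_rot: [-6.7, 90.0, -134.3]
ft_force: [-1.0, -0.5, -0.8]
width: 0.501
```

```bash
cat >> ang.py <<'E'
def edges(g,r,a,b):
    x=np.diff(g[r,a:b].astype(float)); return [(a+i+0.5,int(x[i])) for i in range(len(x)) if abs(x[i])>18]
E
python3 - <<'E'
from ang import *
p,R=where()
im=ctrl.get_image("wrist"); w=wcam(im,p,R)
np.savez("w7.npz",px=w["pixels"],R=w["R"],t=w["t"],cx=w["cx"],cy=w["cy"],vfov=w["vfov"])
save(im,"w7z.png",(180,140,340,260),5)
E
```

```text
tool phi 0.9133 along e 0.0956 along t 0.0156 z 0.0637 F [-1.  -0.5 -0.8] t 10.12
```

View pics/w7z.png

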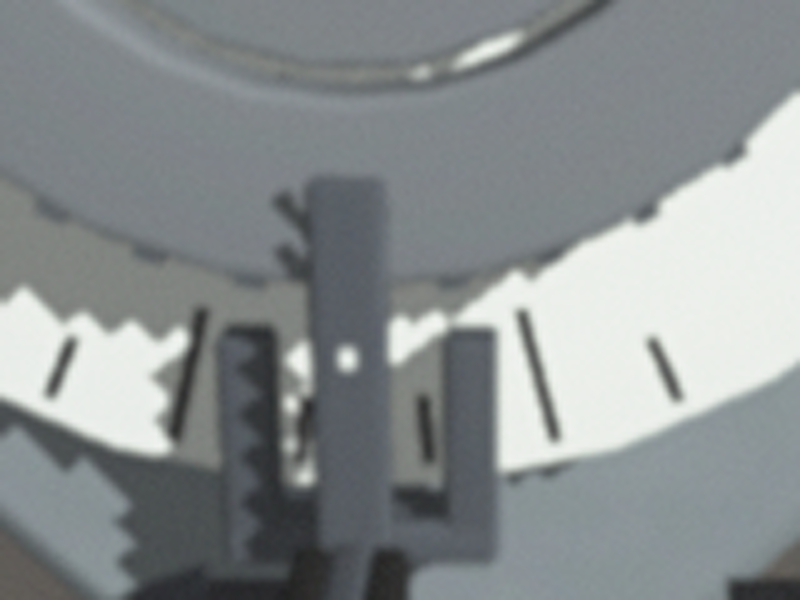

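Call:
{"api": "apply_moves", "payload": {
  "delta_pos": [
    [0,-0.07,0],
    [0,-0.14,0],
    [-0.1,-0.16,0],
    [-0.3,-0.16,0],
    [-0.5,-0.16,0]
  ],
  "turn": [
    [0,0,0],
    [0,0,0],
    [0,0,0],
    [0,0,0],
    [0,0,0]
  ],
  "grip": [0.5,0.5,0.5,0.5,0.5]
}}

```text
time_s: 10.8
ee_pos: [0.4994, -0.2153, 0.115]
tcp_rot: [107.7, 90.0, -20.0]
ft_force: [-0.2, -0.8, 0.7]
width: 0.501
```

Run:
```python
from ang import *
p,R=where()
im=ctrl.get_image("wrist"); w=wcam(im,p,R)
np.savez("w8.npz",px=w["pixels"],R=w["R"],t=w["t"],cx=w["cx"],cy=w["cy"],vfov=w["vfov"])
save(im,"w8z.png",(200,110,360,230),5)
for n in ["lever_mid","rider_mid","key_top"]:
    r=ctrl.mark_of(n,im); print(n,[(np.round(q["point"],4).tolist(),round(q["p"],2)) for q in r[:3]])
```

```text
tool phi 0.9136 along e 0.0952 along t -0.0002 z 0.115 F [-0.2 -0.8  0.7] t 10.8
lever_mid [([0.5073, -0.1998, 0.0529], 0.93), ([0.5685, -0.1343, 0.0405], 0.61)]
rider_mid [([0.5123, -0.2011, 0.0512], 0.93)]
key_top []
```

View pics/w8z.png

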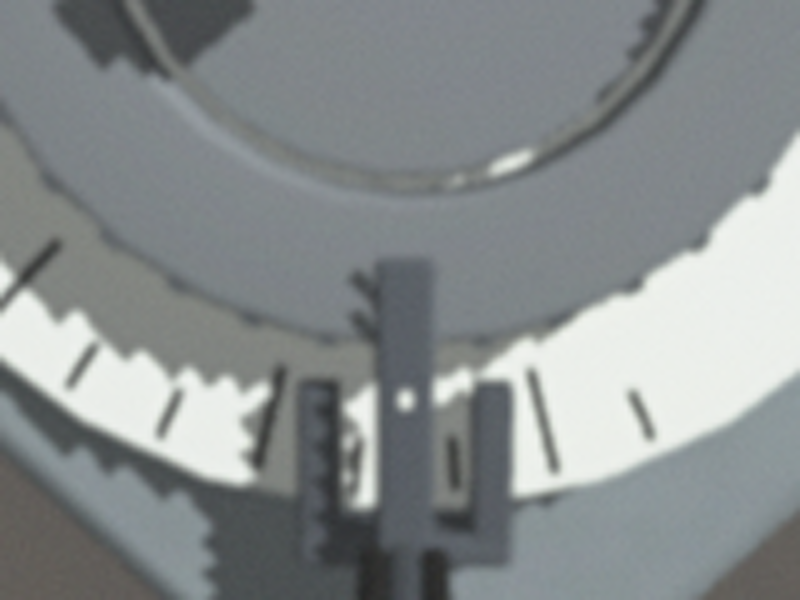

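Run:
```python
from ang import *
t=ctrl.get_image("top"); save(t,"t1.png",(180,60,500,300),2.4)
for n in ["key_top"]:
    r=ctrl.mark_of(n,t); print(n,[(np.round(q["point"],4).tolist(),round(q["p"],2)) for q in r[:3]])
s=ctrl.get_image("scene"); save(s,"s1.png")
```

```text
key_top []
```

View pics/t1.png

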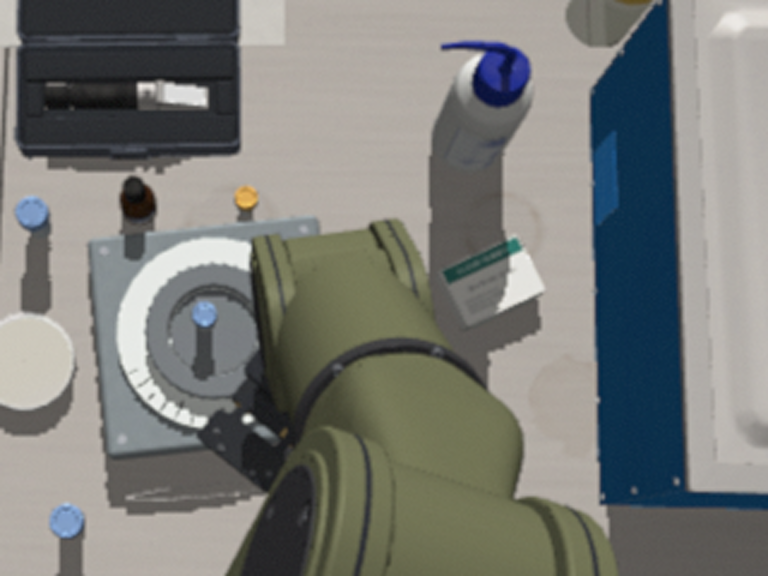

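View pics/s1.png

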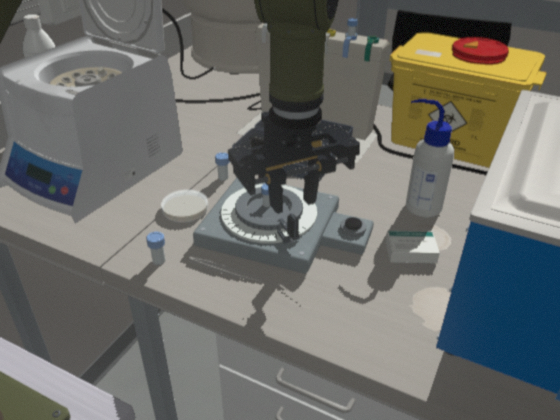

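Run:
```python
from ang import *
t=ctrl.get_image("top"); s=ctrl.get_image("scene")
print("key",ray_z(t,338.06,182.2,.04),ray_z(s,353.4,223.8,.04))
print("bottle",ray_z(s,425,212,0), "centre check", Cc, proj(t,[.5578,-.14,.04]))
plan([0.562,-0.262,0.15],-80)
```

```text
key [ 0.59373274 -0.28653324  0.04      ] [ 0.59108227 -0.28921428  0.04      ]
bottle [ 0.73888409 -0.38134226  0.        ] centre check [ 0.5578 -0.14  ] [268.88271128 197.85377403]
now [ 0.4988 -0.2152  0.1131] y heading -37.7 F [-0.83  0.69  0.1 ] w 0.499 t 11.25
delta [-0.37   0.786 -0.016] turn [0.493 0.001 0.001] rows turn 3.956688413258559 rows pos 1.3900728677968948
```

Call:
{"api": "apply_moves", "payload": {
  "delta_pos": [
    [-0.2,0,0],
    [-0.37,0.1,0],
    [-0.37,0.3,0],
    [-0.37,0.55,0],
    [-0.37,0.79,0]
  ],
  "turn": [
    [0,0,0],
    [0.12,0,0],
    [0.24,0,0],
    [0.37,0,0],
    [0.49,0,0]
  ],
  "grip": [0.5,0.4,0.2,0,0]
}}

```text
time_s: 11.88
ee_pos: [0.562, -0.2639, 0.1503]
tcp_rot: [-28.6, 90.0, 161.3]
ft_force: [-0.0, 0.5, 0.4]
width: 0.082
```

Run:
```python
from ang import *
p,R=where()
im=ctrl.get_image("wrist"); w=wcam(im,p,R); save(im,"w9.png")
for n in ["key_top"]:
    r=ctrl.mark_of(n,im); print(n,[(np.round(q["point"],4).tolist(),round(q["p"],2),proj(w,q["point"]).round().tolist()) for q in r[:3]])
np.savez("w9.npz",px=w["pixels"],R=w["R"],t=w["t"],cx=w["cx"],cy=w["cy"],vfov=w["vfov"])
```

```text
tool phi 0.1724 along e 0.0171 along t 0.1228 z 0.1503 F [-0.   0.5  0.4] t 11.88
key_top [([0.5988, -0.2872, 0.0422], 0.7, [318.0, 172.0])]
```

View pics/w9.png

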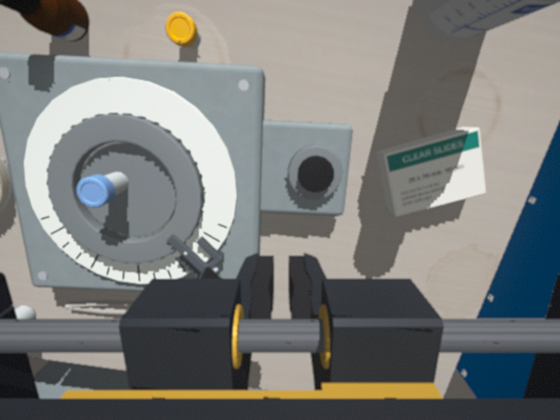

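Run:
```python
from ang import *
d=np.load("w9.npz"); w=dict(pixels=d["px"],R=d["R"],t=d["t"],cx=float(d["cx"]),cy=float(d["cy"]),vfov=float(d["vfov"]))
g=cv2.cvtColor(w["pixels"],cv2.COLOR_RGB2GRAY)[140:215,280:350]
n,l,st,ce=cv2.connectedComponentsWithStats((g<45).astype(np.uint8)); 
for i in range(1,n):
    if st[i,4]>100: c=ce[i]+[280,140]; print(st[i],c,ray_z(w,*c,.04))
plan([0.595,-0.288,0.06],-80)
```

```text
[ 19  22  34  30 608] [315.61842105 177.31414474] [ 0.59401279 -0.28668433  0.04      ]
now [ 0.5634 -0.2651  0.1502] y heading -79.9 F [-0.63 -0.11 -1.03] w 0.008 t 11.97
delta [ 0.903  0.279 -0.27 ] turn [ 0.001 -0.001 -0.001] rows turn 0.014442106939621373 rows pos 1.5730306672921093
```

Call:
{"api": "apply_moves", "payload": {
  "delta_pos": [
    [0.05,0.1,-0.1],
    [0.2,0.2,-0.2],
    [0.4,0.28,-0.27],
    [0.65,0.28,-0.27],
    [0.9,0.28,-0.27]
  ],
  "turn": [
    [0,0,0],
    [0,0,0],
    [0,0,0],
    [0,0,0],
    [0,0,0]
  ],
  "grip": [0,0,0,0,0]
}}

```text
time_s: 12.6
ee_pos: [0.5926, -0.2861, 0.0587]
tcp_rot: [-39.5, 89.9, 150.8]
ft_force: [0.3, -0.3, 0.4]
width: 0.002
```

Run:
```python
from ang import *
plan([0.595,-0.2875,0.045],-80)
im=ctrl.get_image("wrist"); save(im,"w10.png",(180,150,380,300),4)
s=ctrl.get_image("scene"); save(s,"s2.png",(220,110,420,270),4)
```

```text
now [ 0.5926 -0.2861  0.0587] y heading -79.7 F [ 0.27 -0.3   0.43] w 0.002 t 12.6
delta [ 0.137  0.018 -0.021] turn [0.004 0.001 0.001] rows turn 0.030586055324376336 rows pos 0.22397126227891287
```

View pics/w10.png

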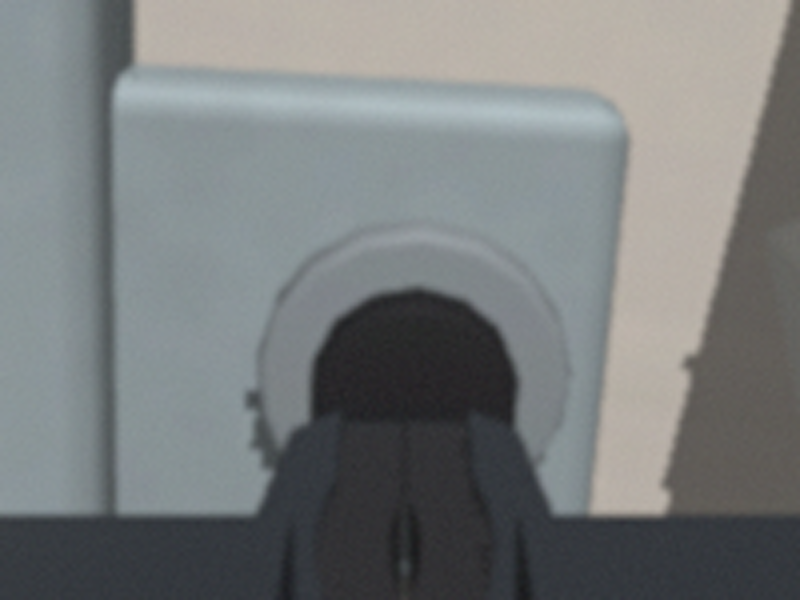

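View pics/s2.png

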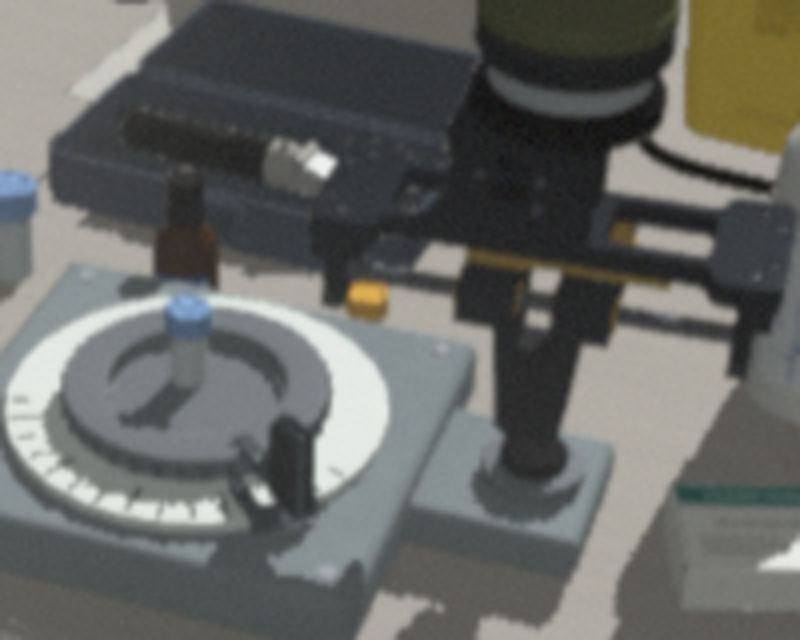

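Call:
{"api": "apply_moves", "payload": {
  "delta_pos": [
    [0.03,0.02,-0.02],
    [0.07,0.02,-0.02],
    [0.1,0.02,-0.02],
    [0.13,0.02,-0.02],
    [0.15,0.02,-0.02]
  ],
  "turn": [
    [0,0,0],
    [0,0,0],
    [0,0,0],
    [0,0,0],
    [0,0,0]
  ],
  "grip": [0,0,0,0,0]
}}

```text
time_s: 13.32
ee_pos: [0.5956, -0.288, 0.0457]
tcp_rot: [111.8, 90.0, -58.0]
ft_force: [0.3, 0.2, -0.0]
width: 0.006
```

Run:
```python
from ang import *
plan([0.595,-0.2875,0.034],-80)
```

```text
now [ 0.5956 -0.288   0.0457] y heading -79.8 F [ 0.3   0.24 -0.04] w 0.006 t 13.32
delta [ 0.117 -0.006  0.005] turn [ 0.003 -0.    -0.   ] rows turn 0.020668844778862088 rows pos 0.18769898730046114
```

Call:
{"api": "apply_moves", "payload": {
  "delta_pos": [
    [0.04,0,0],
    [0.07,0,0],
    [0.1,0,0],
    [0.12,0,0],
    [0.135,0,0]
  ],
  "turn": [
    [0,0,0],
    [0,0,0],
    [0,0,0],
    [0,0,0],
    [0,0,0]
  ],
  "grip": [0,0,0,0,0]
}}

```text
time_s: 13.95
ee_pos: [0.5957, -0.2881, 0.0342]
tcp_rot: [79.3, 90.0, -90.4]
ft_force: [-6.3, 2.9, 22.5]
width: 0.007
```

Call:
{"api": "apply_moves", "payload": {
  "delta_pos": [
    [0,0,0],
    [0,0,0],
    [0,0,0],
    [-0.1,0,0],
    [-0.25,0,0]
  ],
  "turn": [
    [0,0,0],
    [0,0,0],
    [0,0,0],
    [0,0,0],
    [0,0,0]
  ],
  "grip": [0,0,0,0,0]
}}

```text
time_s: 14.58
ee_pos: [0.5952, -0.2879, 0.0572]
tcp_rot: [-29.4, 89.9, 160.9]
ft_force: [1.0, 0.9, -0.4]
width: 0.006
```

Call:
{"api": "apply_moves", "payload": {
  "delta_pos": [
    [-0.2,0,0.05],
    [-0.4,0,0.15],
    [-0.6,0,0.35],
    [-0.8,0,0.5],
    [-1.0,0,0.6]
  ],
  "turn": [
    [0,0,0],
    [0,0,0],
    [0,0,0],
    [0,0,0],
    [0,0,0]
  ],
  "grip": [0,0,0,0,0]
}}

```text
time_s: 15.2
ee_pos: [0.5351, -0.2993, 0.1589]
tcp_rot: [58.4, 90.0, -111.5]
ft_force: [0.8, -0.2, -0.6]
width: 0.006
```

Run:
```python
from ang import *
p,R=where()
im=ctrl.get_image("wrist"); w=wcam(im,p,R); save(im,"w11.png")
s=ctrl.get_image("scene"); save(s,"s3.png",(220,110,420,270),4)
plan([0.51,-0.27,0.13],-39)
```

```text
tool phi 0.1773 along e 0.0504 along t 0.1528 z 0.1589 F [ 0.8 -0.2 -0.6] t 15.2
now [ 0.5365 -0.3001  0.1601] y heading -79.9 F [0.62 0.05 0.28] w 0.002 t 15.3
delta [ 0.3   -0.344  0.209] turn [-0.476 -0.001 -0.003] rows turn 3.8203547848499433 rows pos 0.8029554395875745
```

View pics/w11.png

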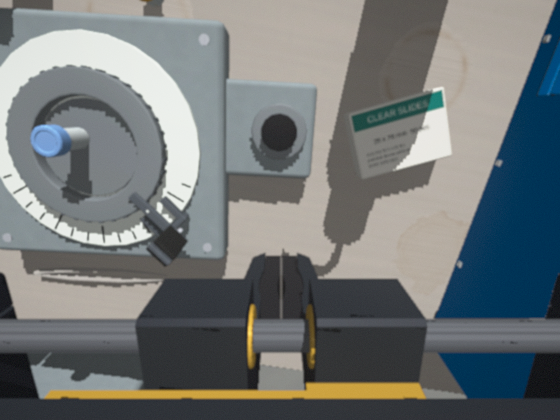

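View pics/s3.png

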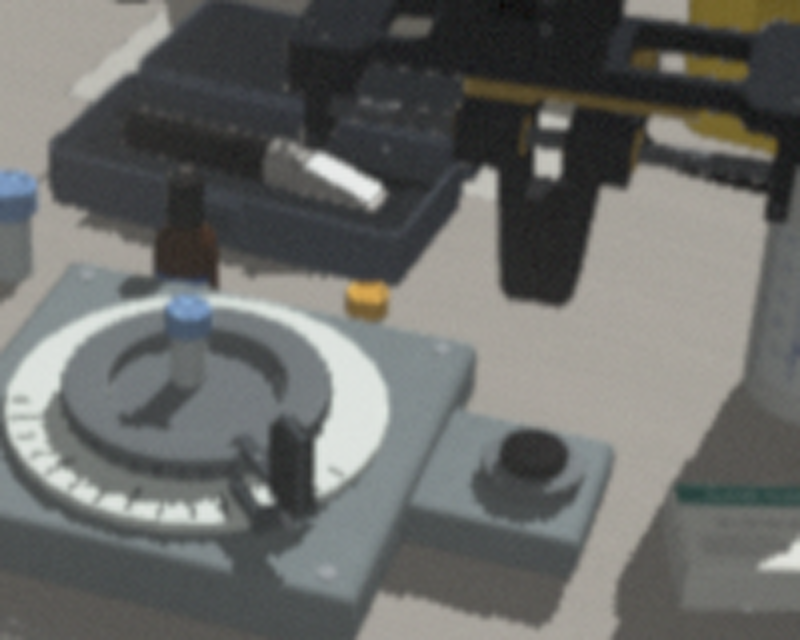

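The key is back up at (533,455) in the crop. I'll take one more close look at the lever and fork before handing in.

Call:
{"api": "apply_moves", "payload": {
  "delta_pos": [
    [0,-0.2,0.05],
    [0,-0.45,0.08],
    [0,-0.7,0.1],
    [0.1,-0.85,0.15],
    [0.15,-0.9,0.2]
  ],
  "turn": [
    [-0.1,0,0],
    [-0.2,0,0],
    [-0.3,0,0],
    [-0.4,0,0],
    [-0.49,0,0]
  ],
  "grip": [0,0,0,0,0]
}}

```text
time_s: 15.92
ee_pos: [0.501, -0.2118, 0.1417]
tcp_rot: [-126.4, 89.9, 106.4]
ft_force: [-0.1, -0.3, -0.1]
width: 0.003
```

Run:
```python
from ang import *
p,R=where()
im=ctrl.get_image("wrist"); w=wcam(im,p,R); save(im,"w12.png"); print(proj(w,[.509,-.2005,.05]))
u,v=proj(w,[.509,-.2005,.05]).astype(int); print(u-80,v-60); save(im,"w12z.png",(max(u-80,0),max(v-60,0),u+80,v+60),5)
np.savez("w12.npz",px=w["pixels"],R=w["R"],t=w["t"],cx=w["cx"],cy=w["cy"],vfov=w["vfov"])
```

```text
tool phi 0.9204 along e 0.0915 along t -0.0018 z 0.1417 F [-0.1 -0.3 -0.1] t 15.93
[280.3950667  199.95275288]
200 139
```

View pics/w12z.png

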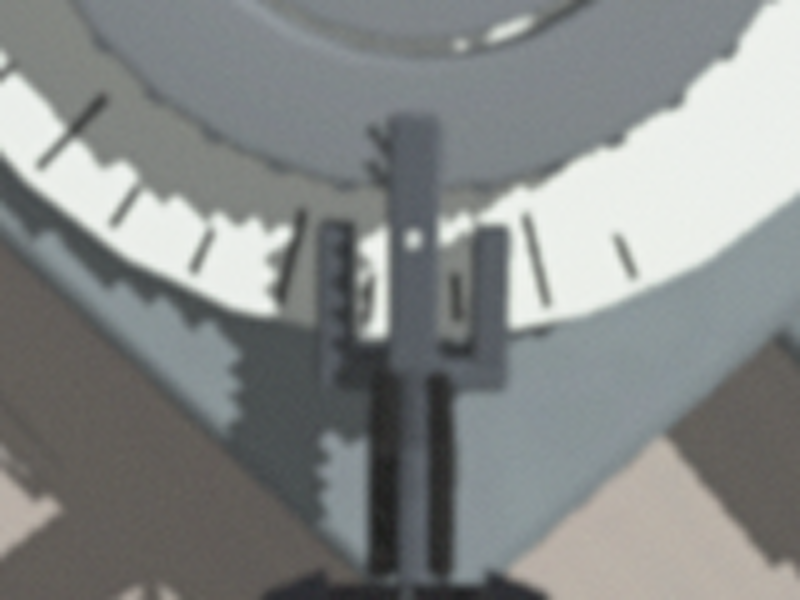

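Call:
{"api": "apply_moves", "payload": {
  "delta_pos": [
    [-0.2,0,0],
    [-0.4,0,0],
    [-0.6,0,0],
    [-0.7,0,0],
    [-0.7,0,0]
  ],
  "turn": [
    [0,0,0],
    [0,0,0],
    [0,0,0],
    [0,0,0],
    [0,0,0]
  ],
  "grip": [0,0,0,0,0]
}}

```text
time_s: 16.6
ee_pos: [0.5014, -0.2137, 0.2125]
tcp_rot: [113.7, 89.9, -14.0]
ft_force: [-0.4, 0.9, 0.7]
width: 0.003
```

Run:
```python
from ang import *
where(); print(ctrl.hand_in())
```

```text
tool phi 0.9124 along e 0.0928 along t 0.0005 z 0.2125 F [-0.4  0.9  0.7] t 16.6
the job is handed in; nothing more can be done
None
```

I set the lever in the fork, then pressed and released the key, and handed the job in at 16.6 s of the 48 s allowed.

- **Lever:** I pushed the tab about 1.36 rad round its arc with one finger. The open fingers stood either side of the tab with a wide gap and never pinched it. In two wrist close-ups, one before and one after the key press, the arm's midline was within about 0.2 mm of the middle of the fork's cheeks.
- **Disagreement:** before the key press, the point network put the lever and rider midpoints about 5 mm apart in the same picture. That is about its stated error of 4 mm per point, so I went by the edges in the picture.
- **Key:** I pressed it once with closed fingers, after the ring was set. The fingertips reached 34.2 mm, where the fully-down height is 34 mm, with about 22 N on the wrist. I estimate it was held down about 0.5–0.6 s. The last scene picture shows the key standing up again.
- **Surroundings:** in the pictures, the rider, the vial on the window and the things around the viewer looked unmoved. I did not measure the surroundings again at the end. The gripper was clear at a height of 212 mm with no contact force.

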